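# Shut the red air valve under the sliding cover

### The arm

A 6-joint arm with a two-finger parallel gripper is mounted at the origin on the work surface. World frame = base frame: x ahead of the robot, y to its left, z up, the work surface at z = 0. Lengths are in m, angles in rad, forces in N, time in s.
With the tool pointing down it reaches from about 0.35 to 0.85 m from the base axis. Payload 8.1 kg.
Tool frame: the origin (TCP) lies where the fingers leave the gripper's body, on its centre line; the fingertips stand 84 mm ahead of it and the grasp point (between the pads) lies 65 mm ahead of it; z points along the fingers, y is the line along which they close (so a half turn about z gives the same grasp; the last joint's range is limited). The gripper opens to 93 mm and grips with 3 to 60 N. Pads are 15 mm wide; open, the fingers measure 128 mm over their backs; the gripper's body (75 mm by 188 mm) begins 65 mm behind the grasp point.
Start: joints at [1.207, 0.13, 1.488, -0, 1.523, -0.085], TCP at [0.165, 0.577, 0.303] pointing down, gripper open.
Joint ranges: [-2.96, 2.96], [-0.89, 2.26], [0.02, 2.5], [-1.34, 4.48], [0, 2.73], [-2.66, 2.66]. Speed limits (rad/s): [2.39, 2.39, 2.79, 3.14, 3.14, 3.14].

### API

Orientations are given as a rotation vector (axis times angle).
In Python, from plant import robot gives the robot as it stands.
- The arm moves only by the shell command python3 -m jog 'ROWS' [FORCE]. ROWS is text: rows parted by semicolons, each of 5 numbers parted by spaces: the opening, from 0 (shut) to 1 (fully open), then the shift along the tool's x, y, z in m, then the turn about the tool's z in degrees. A call has 1 to 10 rows; each row shifts and turns the commanded pose from where the row before left it, along the tool's axes as they then stand; what a row does not reach is not made up. A row lasts 1/12 s, in which the tool goes at most 41.7 mm and 7.16 degrees, less where a joint would pass 70% of its speed; a pose out of reach is approached as far as the arm can. A call with a gripper value outside its range is refused whole. The fingers move at their own pace and stop on an object; FORCE is the grip in N (left out, the last holds). Time passes only in rows, so rows that do not move let the fingers close. It gives the time, the measured TCP pose, the force, the opening and the grip force at its end, in the units of the state.
- robot.read_state(): the state, without advancing time (a new reading comes with each control period).
- robot.read_camera(name): name is "scene" or "top"; returns a dict with "color" (400x640x3 uint8, red, green, blue), "intrinsics" (3x3 intrinsics, pixels), "pose" (4x4, takes a point from camera to world coordinates). Camera axes: x right, y down, z forward; pixel columns grow to the right and rows downward; lengths in m; the calibration is good to about 2 mm. A picture is of the moment at which its call begins. There is no depth.
- robot.close_job(): hands the job in; it is judged then, once.
The state is a dict: "t": time; "q": joint angles; "dq": joint speeds; "joint_torque": joint torques, N m; "tool_pos": TCP position; "orientation": TCP orientation; "force": force on the tool from outside, world axes, zero at the start; "wrist_torque": the same for the moment, N m; "opening": finger opening in m; "gripper_force": force on a finger pad.
Only numpy, scipy, OpenCV 4.12 (cv2) and the standard library are available. Lean on these libraries where they do the work, as an engineer would, in place of code of your own. Each camera call takes 0.05 s, during which the arm holds its last target. There are 200 camera calls.

### The job

The compressed-air box on the bench hides two valves under its black cover. With the fingertips, push the cover by its yellow tab all the way aside to the other end of the box, keeping it on its rails without lifting it, then push the red handle round until it is fully shut, across its pipe. Do not turn the blue handle, and leave everything else on the bench and on the box where it stands.

Things in the scene. Friction and masses are not known exactly. Their poses are not given: they have to be found in the camera images.
- box: White compressed-air box fixed to the bench, 424 mm along its y, 176 mm along x, 80 mm high. Origin at its centre on the table top, x roughly away from the robot. Valve bay at box y < 0, deck at y > 0. The cover slides along y on two bars, tops 70 mm above the table; white guides and end stops (inner faces at y = -206 and +206 mm) reach 80 mm. A 50 mm high rear shelf runs behind it, x = +88 to +154 mm.
- bay (a point): Centre of the mouth of the open valve bay at box (0, -103) mm, 70 mm above the table. The bay is 130 mm along x and 206 mm along y, its floor 10 mm above the table, and holds both valves.
- deck (a point): Centre of the grey deck, at box (0, +103) mm, 70 mm above the table: the place of the cover when fully aside. The deck itself is 68 mm high and clear.
- cover: Loose black cover plate 150 (x) by 205 (y) by 6 mm, 0.2 to 0.4 kg, on the bars of the box; origin at the centre of its underside, axes parallel to the box's. Starts over the bay (box y -101 to -86 mm), slides with 1 to 4 N to box y = +103 mm, where it meets the end stop over the deck; it stays where left. About 3 mm play each side. It could be lifted out, but must not be.
- cover_tab (a point): Top centre of the yellow push tab, an upright bar across the middle of the cover: 80 mm along x, 12 mm thick along y, standing 22 mm above the plate (from 76 to 98 mm above the table). Push its -y face towards the box's +y, close to its middle.
- red_valve: Red-handled valve, fixed in the bay: steel pipe along the box's x, brass body, none of it higher than 38 mm above the table; the handle is above. Origin on the handle's turning axis, at the bay floor (10 mm above the table); axes parallel to the box's. At box x = 20 mm and box y = -152 or -68 mm (the two valves swap places from run to run).
- blue_valve: Blue-handled valve, fixed in the bay: steel pipe along the box's x, brass body, none of it higher than 38 mm above the table; the handle is above. Origin on the handle's turning axis, at the bay floor (10 mm above the table); axes parallel to the box's. At box x = 20 mm and box y = -152 or -68 mm (the two valves swap places from run to run).
- red_handle (a joint): Red valve's handle: red lever 12 mm wide, 18 mm tall (46 to 64 mm above the table), reaching 52 mm from its vertical axis; hub 22 mm across. 0 rad = open, lever along the box's -x (to the robot), along the pipe; grows clockwise from above; 1.571 = fully shut at a hard stop, lever along the box's +y. Starts at 0 to 0.2. Takes 0.1 N m (2.5 N at 40 mm); stays where left.
- blue_handle (a joint): Blue valve's handle: blue lever 12 mm wide, 18 mm tall (46 to 64 mm above the table), reaching 52 mm from its vertical axis; hub 22 mm across. 0 rad = open, lever along the box's -x (to the robot), along the pipe; grows clockwise from above; 1.571 = fully shut at a hard stop, lever along the box's +y. Starts at 0 to 0.2. Takes 0.1 N m (2.5 N at 40 mm); stays where left. Leave as it is.
- red_axis (a point): Point on the turning axis of the red handle, at the mid-height of the lever (55 mm above the table).
- red_tip (a point): Middle of the free end of the red lever, 52 mm from its axis, 55 mm above the table; moves with the handle.
- blue_tip (a point): Middle of the free end of the blue lever, 52 mm from its axis, 55 mm above the table; moves with the handle.
- fitting: Bystander: small loose brass pipe fitting, 24 mm across, 26 mm tall, standing on the rear shelf of the box; origin under its centre.
- oiler: Bystander: small white oil bottle with orange cap, 30 mm across, 60 mm tall, standing on the rear shelf; origin under its centre.
- reel: Bystander: blue component reel lying on the bench, 170 mm across, 16 mm high; origin under its centre.
- tray: Bystander: black divided parts tray, 120 by 170 by 25 mm; origin under its centre.
- bin: Bystander: open red bin, 120 by 100 by 65 mm; origin under its centre.
- screwdriver: Bystander: screwdriver with yellow handle lying on the bench, 170 mm long along its x.
- jar: Bystander: amber glass jar, 56 mm across, 65 mm tall; origin under its centre.

How it is judged:
By the outcome, as a careful person would: the job done as asked, in the order asked, and still so for the second after the job is handed in, with the robot touching nothing.
It also fails if it takes over 51 s, if anything falls off the work surface, if the arm or the gripper's body presses on something with over 40 N, if the wrist force passes 120 N, or if a joint passes its speed limit or range.

## Working session

There is one attempt and no reset: what is moved stays moved. The work goes in short steps, Python scripts to look and compute and a shell command to move; the robot and the scene stay as the last step left them, time stands still between calls to the robot, and variables do not carry over. Pictures are saved under pics/ and viewed, at most 10 in all, crops included, and the job is handed in when it is done.

```bash
ls; mkdir -p pics; python3 - <<'E'
from plant import robot
import cv2,numpy as np
s=robot.read_state();print(s)
for n in("scene","top"):
    c=robot.read_camera(n);cv2.imwrite(f"pics/{n}0.png",c["color"][:,:,::-1]);print(n,c["intrinsics"],c["pose"].round(4))
E
```

```text
pics
{'t': 0.0, 'q': array([ 1.20660307e+00,  1.31149899e-01,  1.48927168e+00, -2.41930252e-06,
        1.52299618e+00, -8.54058344e-02]), 'dq': array([ 2.60968039e-05, -1.72832378e-03,  3.75567112e-04,  1.55600915e-04,
        8.14700523e-04, -8.44676803e-04]), 'joint_torque': array([ 6.92484136e-04, -5.59856272e+01, -4.91749048e+01,  7.67379999e-02,
        3.57240485e-02, -1.36912890e-04]), 'tool_pos': array([0.16494876, 0.57645101, 0.30169821]), 'orientation': array([-4.36444908e-01, -3.11071875e+00,  2.79522690e-03]), 'force': array([-0.35006135, -0.08019607, -0.20804523]), 'wrist_torque': array([0.00018419, 0.04372156, 0.04101397]), 'gripper_force': 0.0, 'opening': 0.09282988035281066}
scene [[422.60195617   0.         319.9725296 ]
 [  0.         422.60195617 196.59552947]
 [  0.           0.           1.        ]] [[-0.4788  0.5296 -0.7002  1.3385]
 [ 0.8778  0.2726 -0.394   0.4524]
 [-0.0178 -0.8032 -0.5954  0.8047]
 [ 0.      0.      0.      1.    ]]
top [[454.79506079   0.         321.94750555]
 [  0.         454.79506079 203.77215754]
 [  0.           0.           1.        ]] [[ 1.8900e-02 -9.8940e-01  1.4370e-01  3.3880e-01]
 [-9.9960e-01 -2.1300e-02 -1.5700e-02  1.2000e-03]
 [ 1.8600e-02 -1.4340e-01 -9.8950e-01  1.3142e+00]
 [ 0.0000e+00  0.0000e+00  0.0000e+00  1.0000e+00]]
```

View pics/scene0.png

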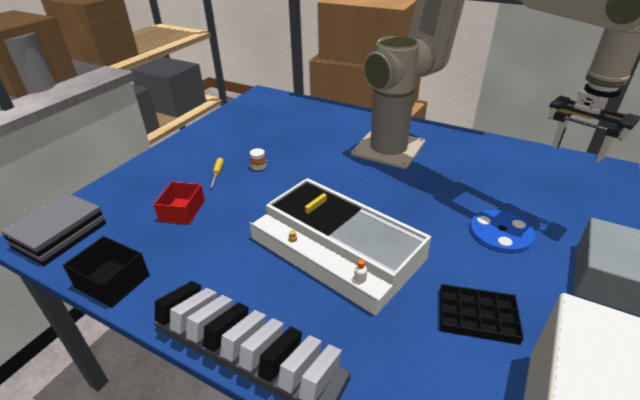

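View pics/top0.png

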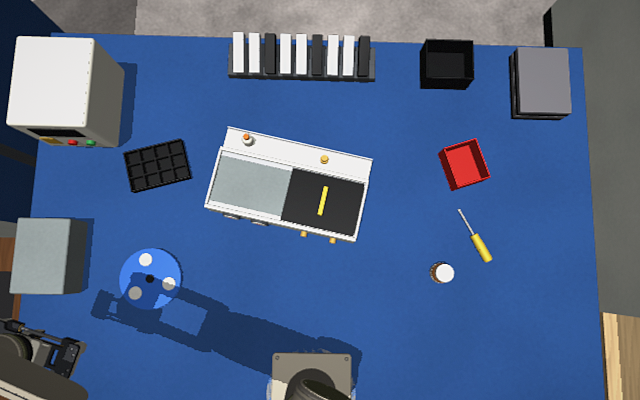

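The scene view shows the box with its black cover on the right half as seen from the top camera. Top view: yellow tab near (323,201), cover about (325,200), grey deck about (250,185), fitting (324,159), oiler (248,139). I'll measure the tab, cover and box corners next.

```bash
cat > h.py <<'E'
from plant import robot
import cv2,numpy as np
def ray(c,uv,z):
    K,P=c["intrinsics"],c["pose"]
    uv=np.atleast_2d(np.float64(uv));d=np.c_[uv,np.ones(len(uv))]@np.linalg.inv(K).T@P[:3,:3].T
    o=P[:3,3];return o+d*((z-o[2])/d[:,2:])
def proj(c,p):
    P=c["pose"];q=(np.atleast_2d(p)-P[:3,3])@P[:3,:3]@c["intrinsics"].T
    return q[:,:2]/q[:,2:]
def big(m):
    cs,_=cv2.findContours(m.astype(np.uint8),cv2.RETR_EXTERNAL,cv2.CHAIN_APPROX_NONE)
    return max(cs,key=cv2.contourArea)
def rect(c,m,z):
    p=ray(c,big(m)[:,0,:],z)[:,:2]*1000
    return cv2.minAreaRect(p.astype(np.float32))
E
python3 - <<'E'
from h import *
c=robot.read_camera("top");im=c["color"].astype(int);R,G,B=im[...,0],im[...,1],im[...,2]
roi=np.zeros(R.shape,bool);roi[120:250,195:385]=1
yel=roi&(R>150)&(G>130)&(B<100)
yel[:, :300]=0; yel[:175]=0; yel[222:]=0
print("tab",rect(c,yel,.098))
blk=roi&(im.max(2)<70);print("cover",rect(c,blk|yel,.076))
dk=roi&(abs(R-G)<40)&(R>100)&(R<200)&(B-R>3);print("deck",rect(c,dk,.068))
box=roi&~((B>R+50))
print("box.05",rect(c,box,.05))
s=robot.read_camera("scene");i=s["color"].astype(int)
y2=(i[...,0]>150)&(i[...,1]>130)&(i[...,2]<100);y2[:190]=0;y2[215:]=0;y2[:,:300]=0;y2[:,335:]=0
print("tab scene",rect(s,y2,.098))
cv2.imwrite("pics/crop.png",cv2.resize(c["color"][115:255,190:390,::-1],None,fx=4,fy=4,interpolation=cv2.INTER_CUBIC))
E
```

```text
tab ((525.7288208007812, -19.276447296142578), (12.630396842956543, 79.6257553100586), 77.8766098022461)
cover ((524.8285522460938, -20.049667358398438), (204.13417053222656, 146.84271240234375), 78.23529815673828)
deck ((569.0918579101562, 180.75656127929688), (204.6093292236328, 131.95201110839844), 78.11871337890625)
box.05 ((572.3788452148438, 76.54124450683594), (437.6706848144531, 261.3447570800781), 78.19696807861328)
tab scene ((528.2111206054688, -18.013530731201172), (13.420655250549316, 78.63841247558594), 78.37064361572266)
```

View pics/crop.png

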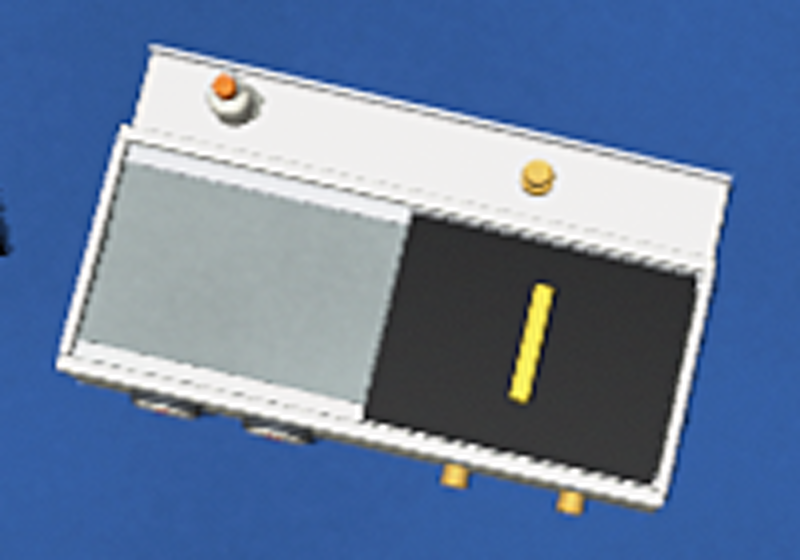

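The crop shows clean edges. Box front-top corners are near crop (58,368) and (662,505), with the tab from about (543,285) to (520,402). Box yaw is about -11.85°. I'll turn the tool so its y lies along box x and close the fingers.

```bash
python3 -m jog '0 0 0 0 7.16;0 0 0 0 7.16;0 0 0 0 7.16;0 0 0 0 7.16;0 0 0 0 7.16;0 0 0 0 7.16;0 0 0 0 7.16;0 0 0 0 7.16;0 0 0 0 7.16;0 0 0 0 7.16' 20; python3 -m jog '0 0 0 0 7.15;0 0 0 0 7.15;0 0 0 0 0;0 0 0 0 0'
cat >> h.py <<'E'
YAW=np.radians(-11.85);BX=np.array([np.cos(YAW),np.sin(YAW)]);BY=np.array([-BX[1],BX[0]])
O=np.array([.5485,.0795])
def tobox(p): d=np.asarray(p)[...,:2]-O;return np.stack([d@BX,d@BY],-1)*1000
def world(b,z): b=np.atleast_2d(b)/1000;return np.c_[O+b[:,:1]*BX+b[:,1:]*BY,np.full(len(b),z)]
E
python3 - <<'E'
from h import *
c=robot.read_camera("top")
p=ray(c,[[204.5,207],[355.5,241.2],[221,146.5],[368,182.5]],.08);print(p.round(4),tobox(p).round(1))
print(tobox([[.5257,-.0193],[.5282,-.0180]]).round(1))
s=robot.read_state();print(s["tool_pos"],s["orientation"],tobox(s["tool_pos"]),s["q"])
R=cv2.Rodrigues(s["orientation"])[0];print(R.round(3),BX)
E
```

```text
t: 1.03
tool_pos: [0.165, 0.5767, 0.3024]
orientation: [2.181, 2.261, -0.001]
force: [0.2, -0.4, -0.3]
opening: 0.0308
gripper_force: 0.0
t: 1.37
tool_pos: [0.1651, 0.5768, 0.3025]
orientation: [2.435, 1.985, -0.001]
force: [-0.4, -0.4, -0.4]
opening: 0.0042
gripper_force: 0.0
[[ 0.5023  0.3017  0.08  ]
 [ 0.4175 -0.1113  0.08  ]
 [ 0.673   0.2655  0.08  ]
 [ 0.5803 -0.1446  0.08  ]] [[ -90.8  208. ]
 [ -89.1 -213.6]
 [  83.7  207.6]
 [  77.2 -212.8]]
[[  -2.  -101.4]
 [   0.2  -99.6]]
[0.16509037 0.57677461 0.30257195] [ 2.43462945e+00  1.98526255e+00 -3.98269805e-04] [-477.3540554   407.94372471] [1.20657327e+00 1.30509989e-01 1.48837738e+00 1.60822399e-07
 1.52299779e+00 1.40921537e+00]
[[ 0.201  0.98  -0.   ]
 [ 0.98  -0.201 -0.   ]
 [-0.    -0.    -1.   ]] [ 0.97868856 -0.2053502 ]
```

```bash
python3 -m jog '0 -0.027 0.0238 0 0;0 -0.027 0.0238 0 0;0 -0.027 0.0238 0 0;0 -0.027 0.0238 0 0;0 -0.027 0.0238 0 0;0 -0.027 0.0238 0 0;0 -0.027 0.0238 0 0;0 -0.027 0.0238 0 0;0 -0.027 0.0238 0 0;0 -0.027 0.0238 0 0'; python3 -m jog '0 -0.027 0.0238 0 0;0 -0.027 0.0238 0 0;0 -0.027 0.0238 0 0;0 -0.027 0.0238 0 0;0 -0.027 0.0238 0 0;0 -0.027 0.0238 0 0;0 -0.027 0.0238 0 0;0 -0.027 0.0238 0 0;0 -0.027 0.0238 0 0;0 -0.027 0.0238 0 0'; python3 -m jog '0 0 0 0 0;0 0 0 0 0'
python3 -c "
from h import *
s=robot.read_state();print(tobox(s['tool_pos']),s['tool_pos'],s['orientation'],cv2.Rodrigues(s['orientation'])[0].round(3))"
```

```text
t: 2.25
tool_pos: [0.3429, 0.2621, 0.3029]
orientation: [2.435, 1.985, 0.001]
force: [0.3, -0.2, -0.1]
opening: 0.0008
gripper_force: 0.0
t: 3.08
tool_pos: [0.5204, -0.0514, 0.3028]
orientation: [2.435, 1.984, 0.001]
force: [0.3, 1.7, 0.4]
opening: 0.0006
gripper_force: 0.0
t: 3.25
tool_pos: [0.5201, -0.0512, 0.3023]
orientation: [-2.438, -1.98, 0.001]
force: [-1.1, 0.0, -0.3]
opening: 0.0008
gripper_force: 0.0
[  -0.95003931 -133.71226906] [ 0.52011237 -0.05116758  0.30226875] [-2.43845583e+00 -1.97955323e+00  9.71833176e-04] [[ 0.206  0.979 -0.001]
 [ 0.979 -0.206  0.   ]
 [ 0.    -0.001 -1.   ]]
```

```bash
python3 -m jog '0 0 0 0.03 0;0 0 0 0.03 0;0 0 0 0.03 0;0 0 0 0.02 0;0 0 0 0.015 0;0 0 0 0.009 0;0 0 0 0 0;0 0 0 0 0'
python3 -c "
from h import *
s=robot.read_state();print(tobox(s['tool_pos']),s['tool_pos'])
c=robot.read_camera('scene');cv2.imwrite('pics/s1.png',cv2.resize(c['color'][120:320,200:450,::-1],None,fx=3,fy=3))"
```

```text
t: 3.92
tool_pos: [0.5197, -0.0489, 0.1691]
orientation: [-2.437, -1.982, 0.0]
force: [-0.1, -0.4, 0.3]
opening: 0.0006
gripper_force: 0.0
[  -1.83577911 -131.54980649] [ 0.51968957 -0.04886931  0.16910171]
```

View pics/s1.png

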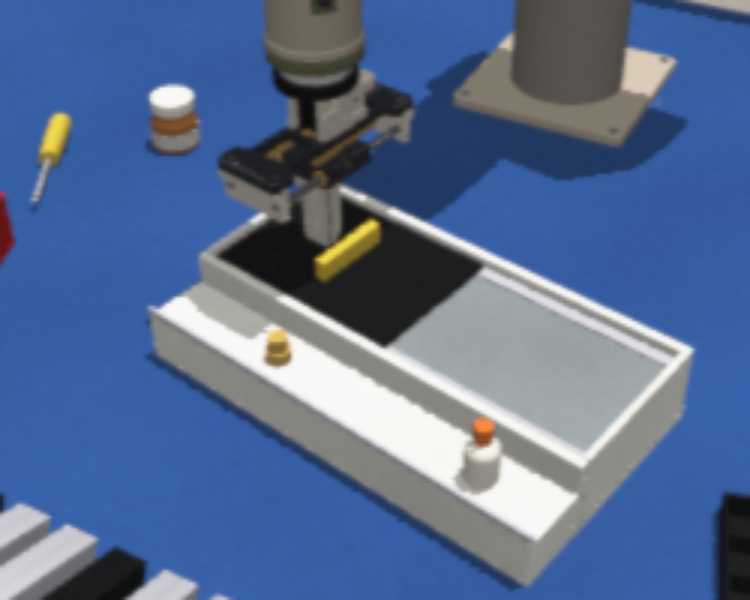

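Fingertips stand just behind the tab's -y face, clear of the plate (crop about (320,240)). Now pushing.

```bash
python3 -m jog '0 0.008 0 0 0;0 0.006 0 0 0;0 0.006 0 0 0;0 0.008 0 0 0;0 0.01 0 0 0;0 0.01 0 0 0;0 0.01 0 0 0;0 0.01 0 0 0;0 0.01 0 0 0;0 0.01 0 0 0'; python3 -m jog '0 0.01 0 0 0;0 0.01 0 0 0;0 0.01 0 0 0;0 0.01 0 0 0;0 0.01 0 0 0;0 0.01 0 0 0;0 0.01 0 0 0;0 0.01 0 0 0;0 0.01 0 0 0;0 0.01 0 0 0';python3 -c "
from h import *
s=robot.read_state();print(tobox(s['tool_pos']),s['tool_pos'],s['force']@[*BX,0],s['force']@[*BY,0])"
```

```text
t: 4.8
tool_pos: [0.538, 0.0377, 0.1686]
orientation: [-2.439, -1.98, 0.0]
force: [-0.4, -3.7, 3.0]
opening: 0.0003
gripper_force: 2.0
t: 5.63
tool_pos: [0.5586, 0.1354, 0.1686]
orientation: [-2.439, -1.98, 0.0]
force: [-2.0, -3.4, 1.2]
opening: 0.0001
gripper_force: 1.6
[-1.61271804 56.82360528] [0.55859039 0.13544378 0.16860524] -1.2892672690380518 -3.7015136553690007
```

```bash
python3 -m jog '0 0.006 0 0 0;0 0.006 0 0 0;0 0.006 0 0 0;0 0.004 0 0 0;0 0.003 0 0 0;0 0.002 0 0 0'; for i in 1; do :; done; python3 -m jog '0 0.002 0 0 0;0 0.002 0 0 0'; python3 -m jog '0 0.002 0 0 0';python3 -c "
from h import *
s=robot.read_state();print(tobox(s['tool_pos']),s['tool_pos'],s['force']@[*BX,0],s['force']@[*BY,0])"
```

```text
t: 6.13
tool_pos: [0.564, 0.1611, 0.1686]
orientation: [-2.439, -1.98, 0.0]
force: [-0.3, -2.8, 1.2]
opening: 0.0003
gripper_force: 1.4
t: 6.3
tool_pos: [0.5648, 0.1647, 0.1686]
orientation: [2.439, 1.979, -0.0]
force: [0.6, -10.7, 1.7]
opening: 0.0006
gripper_force: 5.6
t: 6.38
tool_pos: [0.5651, 0.1651, 0.1687]
orientation: [2.438, 1.978, -0.005]
force: [-4.5, -18.3, 6.0]
opening: 0.0004
gripper_force: 9.7
[-1.33832046 87.15094663] [0.56508667 0.16506846 0.16865025] -0.6461639215255425 -18.8691194422779
```

```bash
python3 -m jog '0 -0.005 0 0 0;0 -0.01 0 0 0;0 -0.01 0 0 0;0 0 0 -0.03 0;0 0 0 -0.03 0;0 0 0 -0.03 0;0 0 0 -0.03 0;0 0.04 0 0 0;0 0.04 0 0 0;0 0.04 0 0 0'; python3 -m jog '0 0.04 0 0 0;0 0.04 0 0 0;0 0 0 0 0';python3 -c "
from h import *
s=robot.read_state();print(tobox(s['tool_pos']),s['tool_pos'])
c=robot.read_camera('scene');a=cv2.resize(c['color'][170:310,240:440,::-1],None,fx=4,fy=4)
c=robot.read_camera('top');b=cv2.resize(c['color'][115:255,190:390,::-1],None,fx=4,fy=4)
cv2.imwrite('pics/s2.png',a);cv2.imwrite('pics/t2.png',b)"
```

```text
t: 7.22
tool_pos: [0.5856, 0.2599, 0.2903]
orientation: [2.441, 1.977, 0.004]
force: [0.0, 0.2, 0.8]
opening: 0.0006
gripper_force: 0.0
t: 7.47
tool_pos: [0.6006, 0.3437, 0.2864]
orientation: [-2.433, -1.983, 0.001]
force: [-0.2, 0.4, -0.7]
opening: 0.0008
gripper_force: 0.0
[ -3.28187569 269.22137171] [0.60057273 0.34365781 0.28640864]
```

View pics/s2.png

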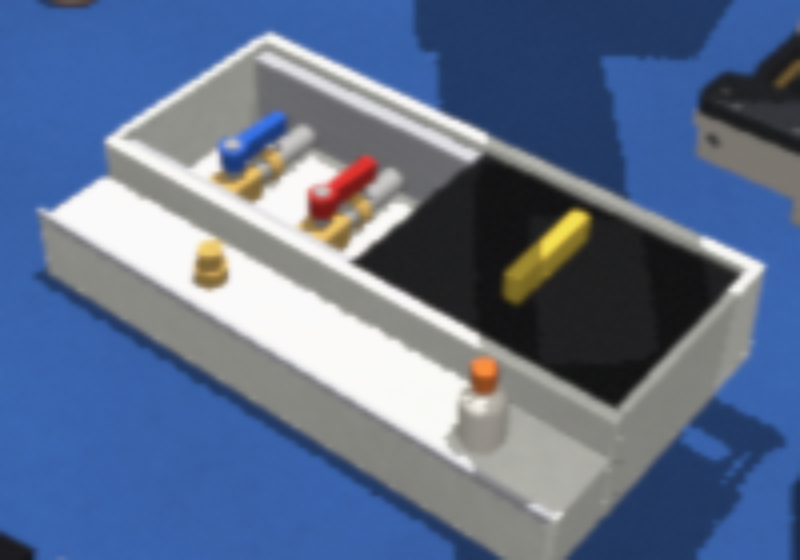

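View pics/t2.png

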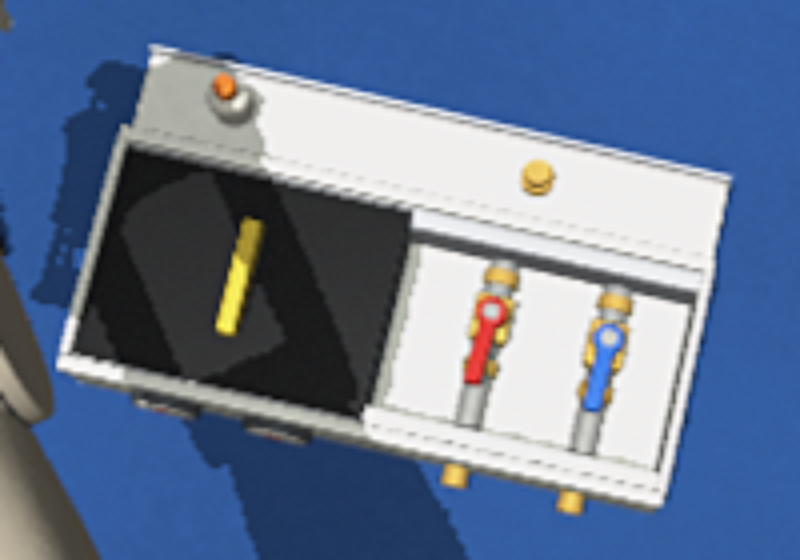

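The cover lies fully aside over the deck, still seated. Red is nearest the deck: hub at crop (490,311), tip (473,380). Blue hub is at (610,338), tip (594,408). Measuring.

```bash
cat > m.py <<'E'
from h import *
c=robot.read_camera('top');im=c["color"].astype(int);R,G,B=im[...,0],im[...,1],im[...,2]
roi=np.zeros(R.shape,bool);roi[175:230,285:360]=1
for n,m in(("red",(R>G+70)&(R>B+70)),("blue",(B>R+90)&(B>180))):
    k=big(m&roi);h=cv2.convexHull(k)
    p=tobox(ray(c,h[:,0,:],.064));r=cv2.minAreaRect(p.astype(np.float32))
    (vx,vy,x0,y0)=cv2.fitLine(p.astype(np.float32),cv2.DIST_L2,0,.01,.01).ravel()
    print(n,cv2.contourArea(k),r,p.min(0),p.max(0),"dir",vx,vy)
g=roi&(im.min(2)>150)&(im.max(2)<225)
print("hubs",tobox(ray(c,[[190+490/4,115+311/4],[190+610/4,115+338/4],[190+473/4,115+380/4],[190+594/4,115+408/4]],.064)))
roi[:]=0;roi[160:205,235:265]=1
print("tab",tobox([np.array(rect(c,roi&(R>100)&(G>90)&(B<80),.098)[0])/1000]))
E
python3 m.py
```

```text
red 92.0 ((-2.881387710571289, -69.9371337890625), (62.11445999145508, 20.71463394165039), 2.696530818939209) [-34.31940798 -79.42889469] [ 28.25109054 -58.51076437] dir 0.99827516 -0.058709025
blue 75.5 ((-2.1540050506591797, -153.8862762451172), (58.86429977416992, 17.439800262451172), 2.136831521987915) [ -31.85277485 -161.87685209] [  27.30275205 -144.36105418] dir 0.99871695 -0.050640978
hubs [[  16.96800081  -69.13348182]
 [  17.35132649 -154.78449404]
 [ -32.91011296  -68.65329037]
 [ -33.00663651 -154.64775384]]
tab [[ -3.7691867  102.61246214]]
```

```bash
python3 -m jog '0 -0.036 -0.0013 0 0;0 -0.036 -0.0013 0 0;0 -0.036 -0.0013 0 0;0 -0.036 -0.0013 0 0;0 -0.036 -0.0013 0 0;0 -0.036 -0.0013 0 0;0 -0.036 -0.0013 0 0;0 -0.036 -0.0013 0 0;0 -0.036 -0.0013 0 0;0 -0.036 -0.0013 0 0'; python3 -m jog '0 0 0 0.02 0;0 0 0 0.02 0;0 0 0 0.02 0;0 0 0 0 0;0 0 0 0 0';python3 -c "
from h import *
s=robot.read_state();print(tobox(s['tool_pos']),s['tool_pos'],cv2.Rodrigues(s['orientation'])[0].round(3)[:,:2],s['q'])"
```

```text
t: 8.45
tool_pos: [0.5129, -0.0147, 0.2894]
orientation: [2.44, 1.976, 0.002]
force: [0.4, -0.4, -0.3]
opening: 0.0004
gripper_force: 0.0
t: 8.87
tool_pos: [0.5132, -0.0128, 0.2284]
orientation: [-2.44, -1.977, 0.002]
force: [0.4, -0.2, 0.1]
opening: 0.0001
gripper_force: 0.0
[-15.64082635 -97.54313036] [ 0.513162   -0.0127525   0.22835345] [[ 0.208  0.978]
 [ 0.978 -0.208]
 [-0.    -0.002]] [-1.24700263e-01 -5.57678074e-02  1.81639526e+00 -9.63155913e-05
  1.38266501e+00  8.44069124e-02]
```

```bash
python3 -m jog '0 0 0 0.025 0;0 0 0 0.025 0;0 0 0 0.02 0;0 0 0 0.014 0;0 0 0 0.009 0;0 0 0 0 0;0 0 0 0 0'; python3 -m jog '0 0.003 0 0 0;0 0.003 0 0 0;0 0.003 0 0 0;0 0 0 0 0'; python3 -c "
from h import *
s=robot.read_state();print(tobox(s['tool_pos']),s['tool_pos'])
c=robot.read_camera('scene');a=cv2.resize(c['color'][170:310,240:440,::-1],None,fx=4,fy=4)
cv2.imwrite('pics/s3.png',a)"
```

```text
t: 9.45
tool_pos: [0.515, -0.0119, 0.137]
orientation: [2.439, 1.979, 0.001]
force: [0.3, -0.3, 0.9]
opening: 0.0006
gripper_force: 0.0
t: 9.78
tool_pos: [0.517, -0.0022, 0.1366]
orientation: [2.438, 1.98, 0.002]
force: [0.6, 0.2, -1.5]
opening: 0.0009
gripper_force: 0.0
[-14.08571067 -86.481823  ] [ 0.51695542 -0.00224627  0.13662294]
```

View pics/s3.png

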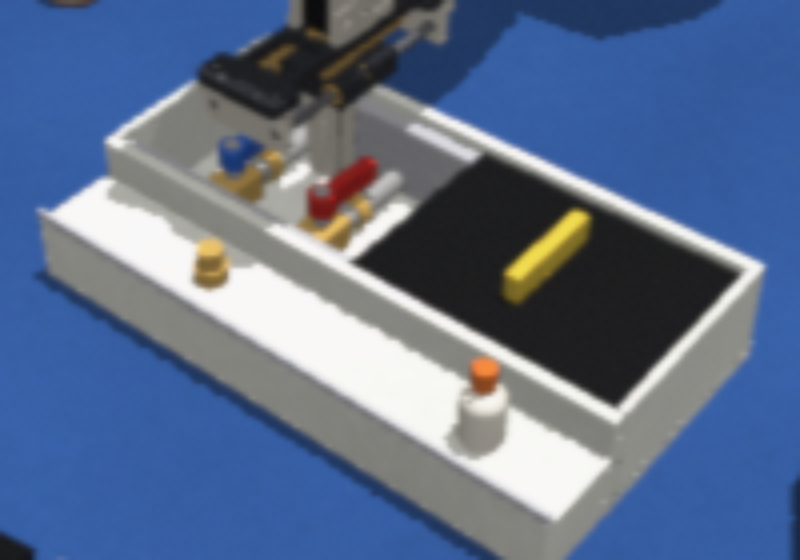

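Fingertips are on the -y side of the red lever (crop about (335,165)), clear of blue. Starting the arc about the red axis.

```bash
python3 -m jog '0 0.0035 -0.001 0.002 0;0 0.0042 -0.0013 0 7;0 0.0042 -0.0013 0 7;0 0.0042 -0.0013 0 7;0 0.0042 -0.0013 0 7;0 0.0042 -0.0013 0 7'; python3 -c "
from h import *
s=robot.read_state();b=tobox(s['tool_pos']);R=cv2.Rodrigues(s['orientation'])[0]
print(b,s['tool_pos'],'yaw',np.degrees(np.arctan2(R[1,1],R[0,1])))
d=np.r_[world([17.5,-70],0)[0,:2]-s['tool_pos'][:2],0];print('axis in tool',R.T@d)"
```

```text
t: 10.33
tool_pos: [0.5186, 0.0217, 0.1337]
orientation: [2.925, 1.145, -0.004]
force: [-5.1, -5.3, 5.3]
opening: 0.0007
gripper_force: 3.6
[-17.34541895 -62.69610697] [0.51864958 0.02170192 0.13373159] yaw -47.23463791578086
axis in tool [ 1.42228818e-02  3.26382915e-02 -4.04656225e-05]
```

```bash
python3 -m jog '0 0.0042 -0.0013 0 7;0 0.0042 -0.0013 0 7;0 0.0042 -0.0013 0 7;0 0.0042 -0.0013 0 7;0 0.0042 -0.0013 0 7;0 0.0042 -0.0013 0 7;0 0.003 -0.001 0 5'; cat > st.py <<'E'
from h import *
s=robot.read_state();b=tobox(s['tool_pos']);R=cv2.Rodrigues(s['orientation'])[0]
print(b,s['tool_pos'],'yaw',np.degrees(np.arctan2(R[1,1],R[0,1])),'Ftool',R.T@s['force'])
d=np.r_[world([17.5,-70],0)[0,:2]-s['tool_pos'][:2],0];print('axis in tool',R.T@d)
E
python3 st.py
```

```text
t: 10.92
tool_pos: [0.5403, 0.0409, 0.1333]
orientation: [3.139, -0.116, -0.005]
force: [-6.5, -1.6, 3.8]
opening: 0.0004
gripper_force: 3.0
[ -0.13758815 -39.44239324] [0.54026584 0.04092643 0.13331034] yaw -94.24723913471608 Ftool [-6.36201936  2.09321245 -3.76326092]
axis in tool [ 1.34396466e-02  3.26224981e-02 -1.90296758e-05]
```

```bash
python3 -m jog '0 0.0042 -0.0013 0 7;0 0.001 0 0 0.6;0 0 0 0 0'; python3 st.py; python3 -m jog '0 0.0015 0 0 0;0 0 0 0 0'; python3 st.py
```

```text
t: 11.17
tool_pos: [0.5429, 0.0421, 0.1328]
orientation: [3.125, -0.316, -0.016]
force: [-21.7, 0.5, 16.3]
opening: 0.0006
gripper_force: 10.5
[  2.24066841 -37.75050291] [0.54294084 0.04209389 0.13284729] yaw -101.54018246728869 Ftool [-21.49626321   3.83567476 -16.07486351]
axis in tool [ 1.50845663e-02  3.23314845e-02 -9.07515413e-05]
t: 11.33
tool_pos: [0.5433, 0.0421, 0.1328]
orientation: [3.125, -0.313, -0.02]
force: [-28.1, 2.6, 22.4]
opening: 0.0004
gripper_force: 14.1
[  2.58385562 -37.71627992] [0.54328374 0.04205691 0.1328048 ] yaw -101.45559853475952 Ftool [-28.30606143   3.03959067 -22.03004218]
axis in tool [ 0.01469316  0.03238557 -0.00012508]
```

Force rises at the hard stop. Backing off, lifting, and looking.

```bash
python3 -m jog '0 -0.004 0 0 0;0 -0.008 0 0 0;0 -0.008 0 0 0;0 0 0 -0.03 0;0 0 0 -0.03 0;0 0 0 -0.03 0;0 0 0 -0.03 0;0 0 -0.04 -0.03 0;0 0 -0.04 0 0;0 0 -0.04 0 0'; python3 -m jog '0 0 -0.04 0 0;0 0 -0.04 0 0;0 0 -0.04 0 0;0 0 -0.04 0 0;0 0 0 0 0;0 0 0 0 0'; python3 m.py; python3 -c "
from h import *
c=robot.read_camera('top');a=cv2.resize(c['color'][115:255,190:390,::-1],None,fx=4,fy=4)
cv2.imwrite('pics/t4.png',a)"
```

```text
t: 12.17
tool_pos: [0.5521, 0.1574, 0.282]
orientation: [-3.124, 0.318, -0.009]
force: [-0.3, -0.3, 0.9]
opening: 0.0006
gripper_force: 0.0
t: 12.67
tool_pos: [0.5819, 0.3153, 0.2774]
orientation: [3.126, -0.309, -0.002]
force: [0.3, -1.0, -0.8]
opening: 0.0006
gripper_force: 0.0
red 91.0 ((15.483027458190918, -49.20402526855469), (20.635066986083984, 60.140254974365234), 6.307986736297607) [  7.08612074 -79.42889469] [ 28.25109054 -18.56395537] dir 0.030185837 0.9995443
blue 74.5 ((-2.1540050506591797, -153.8862762451172), (58.86429977416992, 17.439800262451172), 2.136831521987915) [ -31.85277485 -161.87685209] [  27.30275205 -144.36105418] dir 0.99871695 -0.050640978
hubs [[  16.96800081  -69.13348182]
 [  17.35132649 -154.78449404]
 [ -32.91011296  -68.65329037]
 [ -33.00663651 -154.64775384]]
tab [[ -3.77099839 102.57829619]]
```

View pics/t4.png

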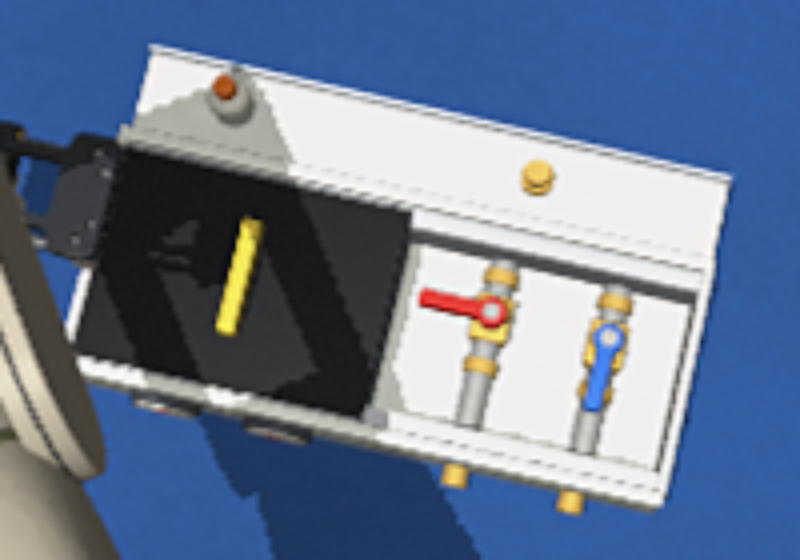

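Red now lies across its pipe (hub (490,311), tip (422,298)), blue is unchanged, and the cover is at its stop. One numeric check of the lever angle before handing in.

```bash
python3 - <<'E'
from h import *
for n,y0,y1,x0,x1 in(("top",175,230,285,330),("scene",190,240,300,345)):
    c=robot.read_camera(n);im=c["color"].astype(float);R,G,B=im[...,0],im[...,1],im[...,2]
    w=np.clip((R-np.maximum(G,B)-30)/120,0,1);k=np.zeros_like(w);k[y0:y1,x0:x1]=1;w*=k
    v,u=np.nonzero(w>0);p=tobox(ray(c,np.c_[u,v],.064));w=w[v,u]
    s=p[:,1]>-56;a=np.polyfit(p[s,1],p[s,0],1,w=np.sqrt(w[s]));print(n,s.sum(),"angle deg",90+np.degrees(np.arctan(a[0])),p[s].min(0),p[s].max(0))
E
```

```text
top 69 angle deg 89.7778328059829 [ 10.27875027 -55.79666408] [ 23.81925579 -16.5083466 ]
scene 129 angle deg 90.46667257251765 [  7.63555201 -55.92603733] [55.51800264 -8.215812  ]
```

```bash
python3 -c "
from plant import robot
print(robot.close_job())"
```

```text
the job is handed in; nothing more can be done
None
```

I handed the job in at about 13 s of the 51 s limit: the cover is fully aside against its end stop, the red handle is shut at its hard stop (measured at about 90°), and the last top view shows the blue handle and the items on the box where they were.

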